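Rolling pins back into the stands that fit them

TASK

The rolling pins have been put away in each other's stands: the two long pins lie in the small stand, the two short ones in the big stand. Swap them over, parking a pin in the spare middle groove when you need to, so that the long pins lie in the big stand and the short pins in the small one, each thick pin in the wide groove at the left end and each thin pin in the narrow groove at the right end, seated in the V of both rails and centred across the stand; the middle groove is left empty. Do not disturb the salt shaker beside the small stand.

Things in the scene. Friction and masses are not known exactly. Their poses are not given: they have to be found in the camera images.
- long_thick_pin: Long thick rolling pin of pale wood, 40 mm thick, 240 mm long, about 200 g; ends taper over 35 mm. Origin at the middle of its axis; x along the pin, roll about x arbitrary. Starts in a groove of the wrong stand. In a wide groove its axis is 67 mm above the worktop, in the spare one 70, in a narrow one 73.
- long_thin_pin: Long thin rolling pin of pale wood, 24 mm thick, 240 mm long, about 75 g; ends taper over 30 mm. Origin at the middle of its axis; x along the pin, roll about x arbitrary. Starts in a groove of the wrong stand. In a wide groove its axis is 56 mm above the worktop, in the spare one 59, in a narrow one 62.
- short_thick_pin: Short thick rolling pin of pale wood, 40 mm thick, 150 mm long, about 130 g; straight. Origin at the middle of its axis; x along the pin, roll about x arbitrary. Starts in a groove of the wrong stand. In a wide groove its axis is 67 mm above the worktop, in the spare one 70, in a narrow one 73.
- short_thin_pin: Short thin rolling pin of pale wood, 24 mm thick, 150 mm long, about 50 g; straight. Origin at the middle of its axis; x along the pin, roll about x arbitrary. Starts in a groove of the wrong stand. In a wide groove its axis is 56 mm above the worktop, in the spare one 59, in a narrow one 62.
- long_stand: Big brown stand, fixed: two rails along y, 250 long, 14 thick, 60 high, at x = +-55 mm, open between above 26 mm. 90-degree V-grooves along x in both rails: wide (42 mm) at y = +85, spare (36) at 0, narrow (30) at -85; the short pins start in the end ones, either way round. Origin on the worktop under its middle, x away from the robot, y to its left (+-0.2 rad). Left or right of the small stand.
- short_stand: Small brown stand, fixed: two rails along y, 156 long, 14 thick, 60 high, at x = +-30 mm, open between above 26 mm. 90-degree V-grooves along x in both rails: wide (42 mm) at y = +42.5, narrow (30) at -42.5; the long pins start in them, either way round. Origin on the worktop under its middle, x away from the robot, y to its left (+-0.2 rad).
- salt_shaker: Loose salt shaker with a grey cap, 44 mm across and 90 mm tall, upright on the worktop just to the right of the small stand, about 125 mm from the stand's middle. Origin at the centre of its underside, z up. To be left alone.

How it is judged:
By the outcome, as a careful person would: the job done as asked, in the order asked, and still so for the second after the job is handed in, with the robot touching nothing.
It also fails if it takes over 128 s, if anything falls off the work surface, if the arm or the gripper's body presses on something with over 40 N, if the wrist force passes 120 N, or if a joint passes its speed limit or range.

ROBOT

A 7-joint arm with a two-finger parallel gripper is mounted at the origin on a cart in front of the work surface, level with it; the furniture and walls round the work are solid. World frame = base frame: x ahead of the robot, y to its left, z up, the work surface at z = 0. Lengths are in m, angles in rad, forces in N, time in s.
With the tool pointing down it reaches from about 0.35 to 0.775 m from the base axis. Payload 3.1 kg.
Tool frame: the origin (TCP) lies at the very end of the fingers, on their centre line; the grasp point (between the pads) lies 19 mm behind it; z points along the fingers, y is the direction in which the jaws open and shut (so a half turn about z gives the same grasp; the last joint's range is limited). The gripper opens to 85 mm and grips with 20 to 120 N. Pads are 22 mm wide; open, the fingers measure 114 mm over their backs; the gripper's body (76 mm by 85 mm) begins 54 mm behind the grasp point. The pads swing forward as they close: fully open they stand 13 mm farther back than shut.
Start: joints at [-0.042, 0.311, 0.014, 1.512, -0.004, 1.319, -0.027], TCP at [0.55, 0, 0.231] pointing down, gripper open.
Joint ranges: [-2.7, 2.7], [-0.3, 1.91], [-1.27, 1.3], [0.12, 2.57], [-1.44, 4.58], [0.2, 2.03], [-3.05, 3.05]. Speed limits (rad/s): [2.79, 2.79, 3.14, 3.14, 3.14, 3.14, 3.14].

INTERFACE

Orientations are given as a rotation vector (axis times angle).
In Python, from bench import robot, optics gives the robot as it stands.
- The arm moves only by the shell command python3 -m handwheel 'ROWS' [FORCE]. ROWS is JSON, a list of rows, each a list of 3 entries, a list of its own where there are three numbers: the finger opening in cm, from 0 to 8.54, then the shift along the tool's x, y, z in cm, then the turn about the tool's z in degrees. In form: [[grip, [tx, ty, tz], yaw], ...]. A call has 1 to 8 rows; each row shifts and turns the pose as measured when the row begins, along the tool's axes as they then stand; what a row does not reach is not made up. A row lasts 1/10 s, in which the tool goes at most 50 mm and 8.59 degrees, less where a joint would pass 70% of its speed; a pose out of reach is approached as far as the arm can. A call is refused whole if a number of a shift passes 5 or a number of a turn 8.59, either way. A call with a gripper value outside its range is refused whole. The fingers move at their own pace and stop on an object; FORCE is the grip in N (left out, the last holds). Time passes only in rows, so rows that do not move let the fingers close. It gives the time, the measured TCP pose, the force and the opening at its end, in the units of the state.
- robot.sense(): the state, without advancing time (a new reading comes with each control period).
- optics.snapshot(name): name is "scene" or "side" or "wrist"; returns a dict with "pixels" (420x560x3 uint8, red, green, blue), "depth" (420x560 float32, m along the optical axis (not along the pixel's ray), 0 where there is no reading), "vfov" (degrees; the focal length in pixels is half the picture's height over the tangent of half this angle, whatever the lens; pixels are square), "cx", "cy" (the principal point, pixels), "view" (4x4, takes a point from world to camera coordinates). Camera axes: x right, y up, looking along -z (the intrinsics and any distortion apply to the point x, -y, -z); pixel columns grow to the right and rows downward; lengths in m; the calibration is good to about 2 mm. A picture is of the moment at which its call begins.
- robot.finish_job(): hands the job in, once; it reports no verdict.
The state is a dict: "time_s": time; "qpos": joint angles; "joint_vel": joint speeds; "joint_efforts": joint torques, N m; "position": TCP position; "ee_rot": TCP orientation; "force": force on the tool from outside, world axes, zero at the start; "torque": the same for the moment, N m; "width": opening from 0.0 (shut) to 1.0 (fully open).
Only numpy, scipy, OpenCV 4.12 (cv2) and the standard library are available. Lean on these libraries where they do the work, as an engineer would, in place of code of your own. Each camera call takes 0.05 s, during which the arm holds its last target.

## Working session

There is one attempt and no reset: what is moved stays moved. The work goes in short steps, Python scripts to look and compute and a shell command to move; the robot and the scene stay as the last step left them, time stands still between calls to the robot, and variables do not carry over. Pictures are saved under pics/ and viewed, and the job is handed in when it is done.

```bash
mkdir -p pics; ls; python3 - <<'E'
from bench import robot, optics
import cv2
print(robot.sense())
for n in ["scene","side","wrist"]:
    s=optics.snapshot(n)
    cv2.imwrite(f"pics/{n}0.png",s["pixels"][:,:,::-1])
    print(n,{k:v for k,v in s.items() if k not in("pixels","depth")},s["depth"].min(),s["depth"].max())
E
```

```text
pics
{'time_s': 0.0, 'qpos': array([-0.04170423,  0.31176349,  0.01399859,  1.5130754 , -0.00442563,
        1.3191926 , -0.02720438]), 'joint_vel': array([ 0.00069488, -0.00061526,  0.00024392,  0.00238996,  0.0003514 ,
       -0.00115347, -0.00109217]), 'joint_efforts': array([-8.45983850e-04, -3.79911804e+01,  1.45537080e-01, -2.30588043e+01,
        1.22032766e-02,  1.37352623e-02,  4.05736500e-06]), 'position': array([5.49263093e-01, 1.94145389e-05, 2.30192923e-01]), 'ee_rot': array([-2.22020424, -2.22034603,  0.00275578]), 'force': array([-0.40412769, -0.22797992,  0.39585809]), 'torque': array([ 0.01796146,  0.01173649, -0.01472546]), 'width': 1.0024601587780497}
scene {'vfov': 48.65157589162324, 'cx': 285.0521475087473, 'cy': 201.24825384034133, 'view': array([[ 0.88505221, -0.46534529, -0.01167665, -0.34836344],
       [ 0.20934898,  0.37551115,  0.90286454, -0.21026111],
       [-0.41575905, -0.80152676,  0.42976654, -0.77443808],
       [ 0.        ,  0.        ,  0.        ,  1.        ]])} 0.0 3.2069104
side {'vfov': 50.38877793467498, 'cx': 274.1637121640599, 'cy': 206.68310401001293, 'view': array([[ 0.9343413 , -0.356022  ,  0.0159586 , -0.40896701],
       [ 0.19157997,  0.53953183,  0.81987958, -0.22723606],
       [-0.30050534, -0.76299   ,  0.57231355, -0.70160539],
       [ 0.        ,  0.        ,  0.        ,  1.        ]])} 0.0 3.0980692
wrist {'vfov': 69.56495640864487, 'cx': 288.4337084038307, 'cy': 207.34182965528956, 'view': array([[ 9.99997899e-01, -1.68150945e-04, -2.04305603e-03,
        -5.49439472e-01],
       [-4.41332315e-04,  9.55600601e-01, -2.94664719e-01,
         3.87661263e-02],
       [ 2.00189372e-03,  2.94665002e-01,  9.55598519e-01,
        -3.80616618e-01],
       [ 0.00000000e+00,  0.00000000e+00,  0.00000000e+00,
         1.00000000e+00]])} 0.0 1.6255195
```

View pics/scene0.png

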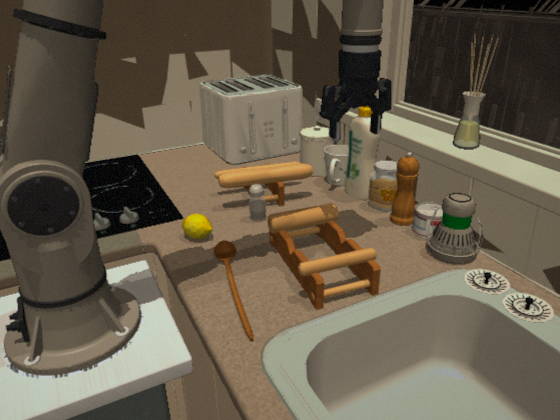

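View pics/side0.png

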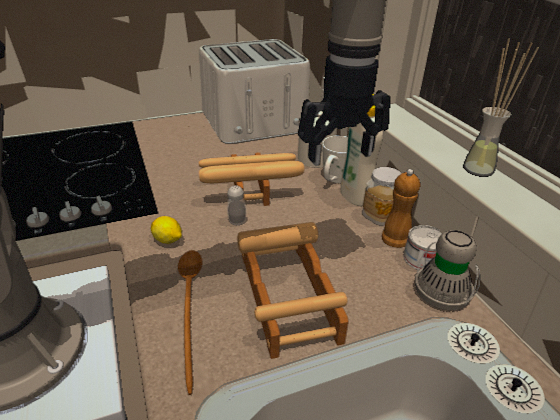

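View pics/wrist0.png

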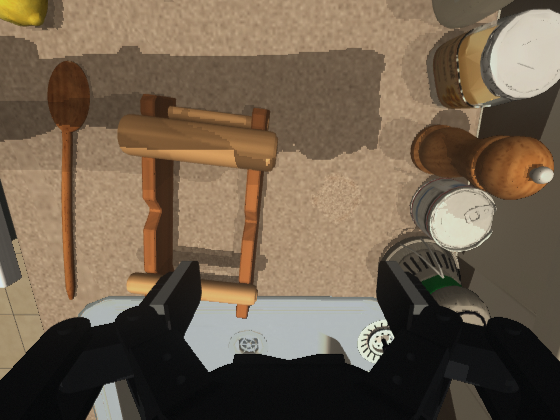

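The scene view shows the big stand (pins at about (300,218) and (340,262)) nearest the sink. The small stand with the two long pins is further left, around (265,178), and the shaker is at (257,203) between them. Next I'll turn the depth images into points.

```bash
cat > h.py <<'E'
import numpy as np, cv2
from bench import robot, optics
from scipy.spatial.transform import Rotation as R
def snap(n):
    s=optics.snapshot(n); return s
def cloud(s):
    h,w=s["depth"].shape
    f=h/2/np.tan(np.radians(s["vfov"]/2))
    v,u=np.mgrid[:h,:w]; d=s["depth"]
    P=np.stack([(u-s["cx"])/f*d,-(v-s["cy"])/f*d,-d],-1)
    V=s["view"]; W=(P-V[:3,3])@V[:3,:3]
    W[d<=0]=np.nan
    return W
def proj(s,X):
    h=s["depth"].shape[0]; f=h/2/np.tan(np.radians(s["vfov"]/2))
    c=s["view"][:3,:3]@np.asarray(X)+s["view"][:3,3]
    return s["cx"]-f*c[0]/c[2], s["cy"]+f*c[1]/c[2]
def topmap(W,x0=.3,x1=.9,y0=-.45,y1=.45,res=.0015):
    P=W.reshape(-1,3); P=P[~np.isnan(P[:,0])]
    k=(P[:,0]>x0)&(P[:,0]<x1)&(P[:,1]>y0)&(P[:,1]<y1)&(P[:,2]>-.02)&(P[:,2]<.12); P=P[k]
    H=np.zeros((int((y1-y0)/res)+1,int((x1-x0)/res)+1))
    j=((P[:,0]-x0)/res).astype(int); i=((y1-P[:,1])/res).astype(int)
    np.maximum.at(H,(i,j),P[:,2]); return H
def st():
    s=robot.sense(); r=R.from_rotvec(s["ee_rot"]).as_matrix()
    print("t",round(s["time_s"],2),"pos",s["position"].round(4),"toolx",r[:,0].round(3),"z",r[:,2].round(3),"F",s["force"].round(1),"w",round(s["width"],3),"q7",s["qpos"][[0,6]].round(2))
E
python3 - <<'E'
from h import *
M=[]
for n in ["scene","side","wrist"]:
    s=snap(n); W=cloud(s)
    H=topmap(W); M.append((H/0.12*255).astype(np.uint8))
    np.save(f"W_{n}.npy",W); cv2.imwrite(f"px_{n}.png",s["pixels"][:,:,::-1])
    print(n,-s["view"][:3,:3].T@s["view"][:3,3], proj(s,[.5,-.2,0]))
cv2.imwrite("pics/top0.png",cv2.resize(cv2.applyColorMap(np.hstack(M)[:, :],cv2.COLORMAP_JET),(800,400)))
E
```

```text
scene [ 0.03035815 -0.70388673  0.51859715] (np.float64(390.8617438820277), np.float64(303.36030159507766))
side [ 0.21481248 -0.55831807  0.59437101] (np.float64(356.7738345051529), np.float64(359.47836046101156))
wrist [0.55040185 0.0750205  0.37448158] (np.float64(254.00894942382354), np.float64(312.3651851571074))
```

View pics/top0.png

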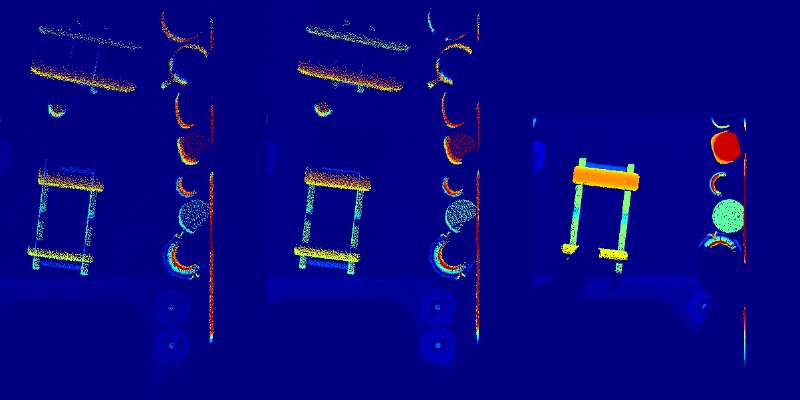

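```bash
cat >> h.py <<'E'
from scipy.optimize import least_squares
def pinfit(P,r,z0,straight=.06):
    """P: rough points on pin; fit horizontal cylinder radius r. returns centre (mid of extents), angle, axis z, rms"""
    c=np.median(P,0)
    Q=P[:,:2]-c[:2]; w,v=np.linalg.eigh(Q.T@Q); d=v[:,1]; d=d*np.sign(d[0]); a=np.arctan2(d[1],d[0])
    t0=(P[:,:2]-c[:2])@d; mid=(np.percentile(t0,1)+np.percentile(t0,99))/2
    K=P[abs(t0-mid)<straight]
    def res(p):
        n=np.array([-np.sin(p[1]),np.cos(p[1])])
        return np.hypot((K[:,:2]-c[:2])@n-p[0],K[:,2]-p[2])-r
    o=least_squares(res,[0,a,z0],loss="soft_l1",f_scale=.001)
    a=o.x[1]; d=np.array([np.cos(a),np.sin(a)]); n=np.array([-d[1],d[0]])
    t=(P[:,:2]-c[:2])@d; lo,hi=np.percentile(t,[.5,99.5])
    return c[:2]+n*o.x[0]+d*(lo+hi)/2, a, o.x[2], hi-lo, np.median(abs(o.fun))
def standfit(P,hx):
    """P: points on rail tops (z~60). two lines at +-hx. returns origin-x and angle; y from extents"""
    c=np.median(P[:,:2],0); best=None
    def res(p):
        d=np.array([np.cos(p[1]),np.sin(p[1])]); u=(P[:,:2]-c)@d-p[0]
        return np.maximum(abs(abs(u)-hx)-.0065,0)
    for a in np.linspace(-.25,.25,26):
        for o in np.linspace(-.03,.03,13):
            f=np.minimum(res([o,a]),.005).sum()
            if best is None or f<best[0]: best=(f,o,a)
    o=least_squares(res,best[1:],loss="soft_l1",f_scale=.001)
    a=o.x[1]; d=np.array([np.cos(a),np.sin(a)]); n=np.array([-d[1],d[0]])
    U=(P[:,:2]-c)@d-o.x[0]; V=(P[:,:2]-c)@n
    out=[(s,np.percentile(V[abs(U-s*hx)<.01],[.5,99.5]),np.percentile(U[abs(U-s*hx)<.012],[2,50,98])) for s in(-1,1)]
    return c+d*o.x[0],a,n,out,c
E
python3 - <<'E'
from h import *
for n in ["scene","side","wrist"]:
    W=np.load(f"W_{n}.npy"); P=W.reshape(-1,3); P=P[~np.isnan(P[:,0])]
    # table height check
    T=P[(P[:,0]>.35)&(P[:,0]<.75)&(P[:,1]>-.1)&(P[:,1]<.4)&(abs(P[:,2])<.012)]
    print(n,"table",np.median(T[:,2]).round(4))
    B=P[(P[:,0]>.33)&(P[:,0]<.58)&(P[:,1]>-.2)&(P[:,1]<.12)]
    k=B[(B[:,1]>.03)&(B[:,1]<.09)&(B[:,2]>.066)]; print(" shortthick",pinfit(k,.02,.067,.05) if len(k)>50 else len(k))
    k=B[(B[:,1]>-.16)&(B[:,1]<-.09)&(B[:,2]>.0635)&(B[:,2]<.09)]; print(" shortthin",pinfit(k,.012,.062,.05) if len(k)>50 else len(k))
    C=P[(P[:,0]>.33)&(P[:,0]<.66)&(P[:,1]>.2)&(P[:,1]<.45)]
    k=C[(C[:,2]>.074)]; print(" lthick",pinfit(k,.02,.073,.08) if len(k)>50 else len(k))
    Q=C[(C[:,2]<.069)&(C[:,2]>.055)&(C[:,1]>C[:,0]*-.2+.43)]; print(" lthin",pinfit(Q,.012,.056,.08) if len(Q)>50 else len(Q))
    k=P[(P[:,0]>.3)&(P[:,0]<.45)&(P[:,1]>.18)&(P[:,1]<.27)&(P[:,2]>.02)]
    if len(k): print(" shaker",k.min(0),k.max(0),np.median(k,0))
    k=B[(B[:,2]>.056)&(B[:,2]<.0625)&(B[:,1]>-.16)&(B[:,1]<.13)]
    o=standfit(k,.055); print(" stand",o)
E
```

```text
scene table 0.0006
 shortthick (array([0.45960132, 0.04830075]), np.float64(-0.11274559907344882), np.float64(0.06789301403238945), np.float64(0.14443383668414347), np.float64(0.0007501176334438822))
 shortthin (array([ 0.43606323, -0.12092235]), np.float64(-0.12107045835207461), np.float64(0.06248766767915346), np.float64(0.14626690168222967), np.float64(0.0007332887327443031))
 lthick (array([0.48860811, 0.28225008]), np.float64(-0.18112899661343052), np.float64(0.0732362666251951), np.float64(0.23533235825836635), np.float64(0.0014011131084048674))
 lthin (array([0.50475396, 0.36665612]), np.float64(-0.19684620730998434), np.float64(0.05601101027195124), np.float64(0.23329501085787802), np.float64(0.000830038508755437))
 shaker [0.30053453 0.18418618 0.02004602] [0.44974463 0.26996284 0.09033642] [0.42290589 0.19474309 0.05418668]
 stand (array([ 0.44468081, -0.07565937]), np.float64(-0.1213034961738116), array([0.12100623, 0.99265175]), [(-1, array([-0.08536562,  0.10739611]), array([-0.06268243, -0.05482045, -0.0454974 ])), (1, array([-0.0779208 ,  0.10704852]), array([0.0456108
[... 1364 characters left out ...]
.float64(0.145815589297222), np.float64(0.00037057180285867894))
 shortthin (array([ 0.43877294, -0.12085745]), np.float64(-0.11959331810239894), np.float64(0.06305861946657386), np.float64(0.14631069827105925), np.float64(0.00043744272228071757))
 lthick 0
 lthin 0
 shaker [0.3011051  0.18004271 0.02017682] [0.30558644 0.18526018 0.03675319] [0.30387707 0.18133272 0.02764783]
 stand (array([ 0.45383612, -0.01561173]), np.float64(-0.12470377613484471), array([0.12438082, 0.99223456]), [(-1, array([-0.09562601,  0.10207002]), array([-0.06186557, -0.05401959, -0.04776526])), (1, array([-0.1374077 ,  0.10260379]), array([0.04801629, 0.05505204, 0.06184872]))], array([ 0.45403777, -0.01563701]))
```

```bash
python3 -m handwheel '[[8.5,[0,0,0],-8.3],[8.5,[0,0,0],-8.3],[8.5,[0,0,0],-8.3],[8.5,[0,0,0],-8.3],[8.5,[0,0,0],-8.3],[8.5,[0,0,0],-8.3],[8.5,[0,0,0],-8.3],[8.5,[0,0,0],-8.3]]' 40; python3 -c "from h import *;st()"
```

```text
time_s: 1.1
position: [0.549, -0.0001, 0.2299]
ee_rot: [-0.579, -3.085, 0.002]
force: [0.0, 0.6, 0.6]
width: 0.993
t 1.1 pos [ 5.490e-01 -1.000e-04  2.299e-01] toolx [-0.932  0.363  0.003] z [-0.003 -0.001 -1.   ] F [0.  0.6 0.6] w 0.993 q7 [0.1  1.12]
```

```bash
cat >> h.py <<'E'
def go(x,y,z,a):
    s=robot.sense(); r=R.from_rotvec(s["ee_rot"]).as_matrix()
    sh=r.T@(np.array([x,y,z])-s["position"])*100
    cur=np.arctan2(-r[1,0],-r[0,0])   # angle of -toolx
    dy=np.degrees((cur-a+np.pi)%(2*np.pi)-np.pi)
    print("shift cm",sh.round(2),"|",np.linalg.norm(sh).round(1),"yaw deg",dy.round(2))
E
python3 -c "
from h import *
go(.461,.048,.16,-.121)"
```

```text
shift cm [9.93 1.3  7.02] | 12.2 yaw deg -14.34
```

```bash
python3 -m handwheel '[[8.5,[0,0,1],-7.5],[8.5,[0,0,1],-7.5],[8.5,[0,0,0],0]]'; python3 -c "
from h import *
go(.461,.048,.16,-.121);st()"
```

```text
time_s: 1.4
position: [0.5491, -0.0003, 0.2096]
ee_rot: [-0.154, -3.136, 0.001]
force: [0.9, -0.2, 0.1]
width: 0.995
shift cm [9.23 3.95 4.98] | 11.2 yaw deg 1.3
t 1.4 pos [ 5.491e-01 -3.000e-04  2.096e-01] toolx [-0.995  0.098  0.002] z [-0.002 -0.    -1.   ] F [ 0.9 -0.2  0.1] w 0.995 q7 [0.13 1.38]
```

```bash
python3 -m handwheel '[[8.5,[3,1.3,1.6],0.6],[8.5,[3,1.3,1.6],0.5],[8.5,[3,1.3,1.6],0],[8.5,[0,0,0],0]]'; python3 - <<'E'
from h import *
st(); go(.461,.048,.16,-.121)
s=snap("wrist"); cv2.imwrite("pics/w1.png",s["pixels"][:,:,::-1])
W=cloud(s); P=W.reshape(-1,3); P=P[~np.isnan(P[:,0])]
B=P[(P[:,0]>.33)&(P[:,0]<.58)&(P[:,1]>.02)&(P[:,1]<.09)&(P[:,2]>.07)&(P[:,2]<.09)]
print(pinfit(B,.02,.067,.05))
E
```

```text
time_s: 1.8
position: [0.4615, 0.0488, 0.1601]
ee_rot: [-0.21, -3.133, 0.001]
force: [-0.2, 0.2, -0.2]
width: 0.992
t 1.8 pos [0.4615 0.0488 0.1601] toolx [-0.991  0.133  0.002] z [-0.002 -0.001 -1.   ] F [-0.2  0.2 -0.2] w 0.992 q7 [0.08 1.24]
shift cm [ 0.04 -0.09  0.01] | 0.1 yaw deg -0.74
(array([0.46115086, 0.04787035]), np.float64(-0.12068196678761527), np.float64(0.06834028077495229), np.float64(0.14530778630323077), np.float64(0.00031510374871850447))
```

View pics/w1.png

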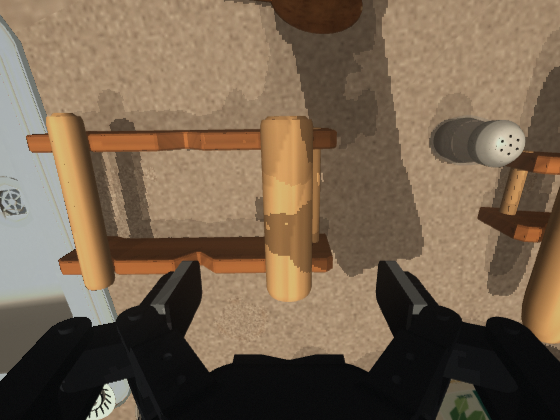

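```bash
python3 -m handwheel '[[7.5,[0.04,-0.09,3],-0.7],[7.5,[0,0,4],0],[7.5,[0,0,3.5],0],[7.5,[0,0,0.7],0],[4,[0,0,0.1],0],[3,[0,0,0],0],[3,[0,0,0],0],[3,[0,0,0],0]]' 50; python3 - <<'E'
from h import *
st()
E
```

```text
time_s: 2.65
position: [0.4824, 0.0456, 0.0574]
ee_rot: [0.214, 3.101, 0.003]
force: [-0.1, -0.2, -1.4]
width: 0.451
t 2.65 pos [0.4824 0.0456 0.0574] toolx [-0.99   0.137 -0.033] z [ 0.033 -0.    -0.999] F [-0.1 -0.2 -1.4] w 0.451 q7 [0.06 1.2 ]
```

```bash
python3 - <<'E'
from h import *
s=robot.sense(); print(s["qpos"].round(3),s["joint_vel"].round(2)); go(.461,.048,.046,-.121)
s=snap("wrist"); cv2.imwrite("pics/w2.png",s["pixels"][:,:,::-1])
s=snap("side"); cv2.imwrite("pics/s2.png",s["pixels"][:,:,::-1])
E
```

```text
[ 0.059  0.349 -0.234  1.942  0.115  0.829  1.197] [-0.   -0.02 -0.01 -0.02 -0.01  0.01  0.  ]
shift cm [ 2.19 -0.06  1.07] | 2.4 yaw deg -0.95
```

View pics/w2.png

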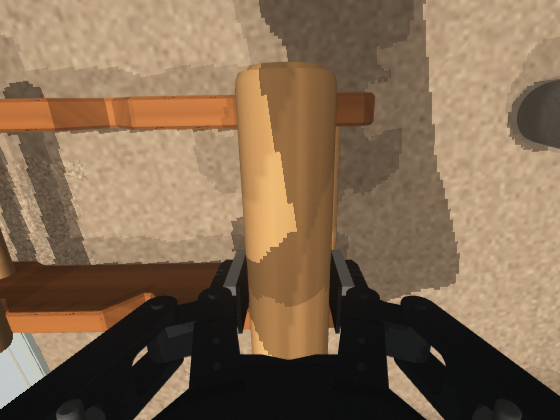

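View pics/s2.png

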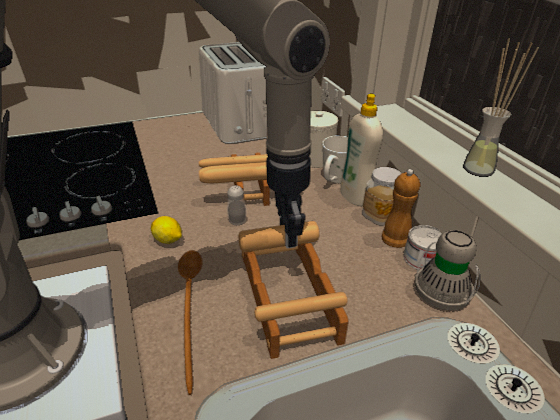

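The wrist view shows the pin between the pads at about (288,300), gripped 21 mm off centre. The fast descent drifted and tilted slightly, so I'll reopen and correct in small steps.

```bash
python3 -m handwheel '[[7.5,[0,0,0],0],[7.5,[0,0,0],0],[7.5,[0,0,0],0],[7.5,[0,0,-1],0],[7.5,[1,0,0],0],[7.5,[1,0,0],0],[7.5,[0,0,0],0]]'; python3 -c "
from h import *
st();print(robot.sense()['qpos'].round(3)); go(.461,.048,.046,-.121)"
```

```text
time_s: 3.45
position: [0.4611, 0.0479, 0.0688]
ee_rot: [0.215, 3.099, 0.002]
force: [0.1, -0.3, 0.5]
width: 0.88
t 3.45 pos [0.4611 0.0479 0.0688] toolx [-0.99   0.138 -0.035] z [ 0.036 -0.001 -0.999] F [ 0.1 -0.3  0.5] w 0.88 q7 [0.06 1.19]
[ 0.06   0.295 -0.243  1.985  0.103  0.837  1.193]
shift cm [0.09 0.   2.28] | 2.3 yaw deg -1.01
```

```bash
python3 -m handwheel '[[7.5,[0.1,0,1.1],-1],[7.5,[0,0,1.1],0],[7.5,[0,0,0],0],[3,[0,0,0],0],[3,[0,0,0],0],[3,[0,0,0],0],[3,[0,0,0],0]]' 50; python3 -c "
from h import *
st();print(robot.sense()['qpos'].round(3)); go(.461,.048,.046,-.121)"
```

```text
time_s: 4.15
position: [0.46, 0.0482, 0.0441]
ee_rot: [0.185, 3.102, 0.002]
force: [0.3, -0.2, -0.6]
width: 0.448
t 4.15 pos [0.46   0.0482 0.0441] toolx [-0.992  0.119 -0.034] z [ 0.034 -0.001 -0.999] F [ 0.3 -0.2 -0.6] w 0.448 q7 [0.05 1.2 ]
[ 0.055  0.333 -0.24   2.01   0.12   0.778  1.196]
shift cm [-0.11 -0.01 -0.19] | 0.2 yaw deg 0.1
```

```bash
python3 -m handwheel '[[3,[0,0,-1.2],0],[3,[0,0,-1.2],0],[3,[0,0,-1.2],0],[3,[0,-1.5,0],0],[3,[0,-2.3,0],0],[3,[0,-2.5,0],0],[3,[0,-1.5,0],0],[3,[0,0,0],0]]'; python3 -c "
from h import *
st();
n=np.array([.1207,.9927]);d=np.array([.9927,-.1207]);p=np.array([.460,.0482])-n*.085
print(p);go(*p,.048,-.121)"
```

```text
time_s: 4.95
position: [0.4517, -0.031, 0.0874]
ee_rot: [0.179, 3.095, 0.002]
force: [1.2, -0.4, -1.6]
width: 0.453
t 4.95 pos [ 0.4517 -0.031   0.0874] toolx [-0.992  0.115 -0.041] z [ 0.041 -0.001 -0.999] F [ 1.2 -0.4 -1.6] w 0.453 q7 [0.21 1.42]
[ 0.4497405 -0.0361795]
shift cm [ 0.3  -0.55  3.93] | 4.0 yaw deg 0.3
```

```bash
python3 -m handwheel '[[3,[0.1,-0.5,0.5],0.3],[3,[0.1,0,1.2],0],[3,[0.1,0,1.0],0],[3,[0,0,0.6],0],[3,[0,0,0],0]]'; python3 -c "
from h import *
st();go(.4497,-.0362,.047,-.121)"
```

```text
time_s: 5.45
position: [0.4504, -0.0327, 0.0538]
ee_rot: [0.182, 3.092, 0.005]
force: [0.4, -0.9, -0.5]
width: 0.454
t 5.45 pos [ 0.4504 -0.0327  0.0538] toolx [-0.992  0.117 -0.044] z [ 0.044  0.001 -0.999] F [ 0.4 -0.9 -0.5] w 0.454 q7 [0.21 1.41]
shift cm [ 0.06 -0.36  0.67] | 0.8 yaw deg 0.18
```

```bash
python3 -m handwheel '[[3,[0.05,-0.35,0],0.2],[3,[0,0,0],0]]'; python3 -c "
from h import *
st();go(.4497,-.0362,.047,-.121)"
```

```text
time_s: 5.65
position: [0.4496, -0.0356, 0.0537]
ee_rot: [0.186, 3.092, 0.006]
force: [-0.4, -0.6, -1.0]
width: 0.454
t 5.65 pos [ 0.4496 -0.0356  0.0537] toolx [-0.992  0.12  -0.043] z [ 0.044  0.001 -0.999] F [-0.4 -0.6 -1. ] w 0.454 q7 [0.21 1.42]
shift cm [ 0.01 -0.06  0.67] | 0.7 yaw deg 0.06
```

```bash
python3 -m handwheel '[[3,[0,-0.05,0.4],0],[3,[0,0,0.35],0],[3,[0,0,0],0]]'; python3 -c "
from h import *
st();go(.4497,-.0362,.047,-.121)"
```

```text
time_s: 5.95
position: [0.4509, -0.0363, 0.047]
ee_rot: [0.186, 3.09, 0.005]
force: [-1.5, 0.6, 1.4]
width: 0.454
t 5.95 pos [ 0.4509 -0.0363  0.047 ] toolx [-0.992  0.12  -0.045] z [ 0.046  0.001 -0.999] F [-1.5  0.6  1.4] w 0.454 q7 [0.21 1.42]
shift cm [ 0.12 -0.01 -0.  ] | 0.1 yaw deg 0.05
```

Seated (light contact force). Release, rise and look.

```bash
python3 -m handwheel '[[7.5,[0,0,0],0],[7.5,[0,0,0],0],[7.5,[0,0,0],0],[7.5,[0,0,-1.5],0],[7.5,[0,0,-2],0],[7.5,[0,0,-2],0],[7.5,[0,0,-2],0],[7.5,[0,0,-2],0]]'; python3 - <<'E'
from h import *
st()
s=snap("wrist"); cv2.imwrite("pics/w3.png",s["pixels"][:,:,::-1])
W=cloud(s); P=W.reshape(-1,3); P=P[~np.isnan(P[:,0])]
B=P[(P[:,0]>.33)&(P[:,0]<.58)&(P[:,1]>-.06)&(P[:,1]<-.01)&(P[:,2]>.074)&(P[:,2]<.095)]
print(pinfit(B,.02,.070,.05))
E
```

```text
time_s: 6.75
position: [0.4444, -0.0361, 0.142]
ee_rot: [0.186, 3.096, 0.006]
force: [0.5, -0.3, -0.1]
width: 0.876
t 6.75 pos [ 0.4444 -0.0361  0.142 ] toolx [-0.992  0.12  -0.039] z [ 0.04   0.002 -0.999] F [ 0.5 -0.3 -0.1] w 0.876 q7 [0.24 1.46]
(array([ 0.4530814 , -0.03679612]), np.float64(-0.12042898331221281), np.float64(0.07136445329893694), np.float64(0.1453095933618162), np.float64(0.00029355002846266805))
```

View pics/w3.png

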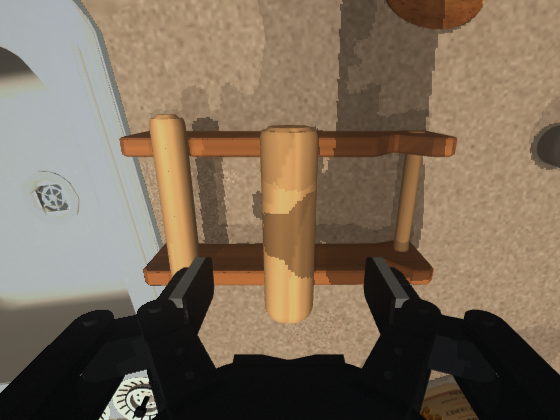

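The wrist view shows the thick short pin in the spare groove (column 289), the thin one in the narrow groove (column 175) and the wide groove empty (column 405).

```bash
python3 - <<'E'
from h import *
s=snap("wrist"); W=cloud(s); P=W.reshape(-1,3); P=P[~np.isnan(P[:,0])]
k=P[(P[:,0]>.33)&(P[:,0]<.58)&(P[:,2]>.058)&(P[:,2]<.063)&(P[:,1]>-.18)&(P[:,1]<.13)]
o,a,n,out,c=standfit(k,.055); d=np.array([n[1],-n[0]]); print(o,a,"d",o@d,"n",o@n,out)
go(.489,.2825,.18,-.185)
E
python3 -m handwheel '[[8,[0,1,-2],0],[8,[0,2,-1],0],[8,[0,3,0],0],[8,[0,3,0],0],[8,[0,3,0],0],[8,[0,3,0],0],[8,[0,2,0],0],[8,[0,0,0],0]]'; python3 -c "
from h import *
st();go(.489,.2825,.18,-.185)"
```

```text
[ 0.44744756 -0.06394771] -0.12003615476665712 d 0.4518854793413055 n -0.009906569286243514 [(-1, array([-0.09298346,  0.14806595]), array([-0.06130613, -0.05498775, -0.04820575])), (1, array([-0.09315514,  0.14792706]), array([0.04813047, 0.05389593, 0.06168314]))]
shift cm [-0.51 32.17 -3.37] | 32.4 yaw deg 3.72
time_s: 7.65
position: [0.4647, 0.1365, 0.1692]
ee_rot: [0.195, 3.096, 0.005]
force: [-0.0, 0.1, 0.3]
width: 0.94
t 7.65 pos [0.4647 0.1365 0.1692] toolx [-0.991  0.125 -0.04 ] z [ 0.04   0.001 -0.999] F [-0.   0.1  0.3] w 0.94 q7 [-0.03  1.03]
shift cm [-0.62 14.79 -0.98] | 14.8 yaw deg 3.39
```

```bash
python3 -m handwheel '[[8,[-0.1,2,-0.5],1],[8,[-0.1,3,-0.5],1],[8,[-0.2,3,0],1],[8,[-0.2,3,0],0.5],[8,[0,3,0],0],[8,[0,1.2,0],0],[8,[0,0,0],0]]'; python3 - <<'E'
from h import *
st();go(.489,.2825,.18,-.185)
s=snap("wrist"); cv2.imwrite("pics/w4.png",s["pixels"][:,:,::-1])
W=cloud(s); np.save("W4.npy",W)
E
```

```text
time_s: 8.35
position: [0.4964, 0.277, 0.1721]
ee_rot: [0.313, 3.095, -0.015]
force: [-0.5, 0.2, -0.1]
width: 0.937
t 8.35 pos [0.4964 0.277  0.1721] toolx [-0.979  0.2   -0.032] z [ 0.03  -0.013 -0.999] F [-0.5  0.2 -0.1] w 0.937 q7 [-0.28  0.67]
shift cm [ 0.81  0.39 -0.81] | 1.2 yaw deg -0.94
```

View pics/w4.png

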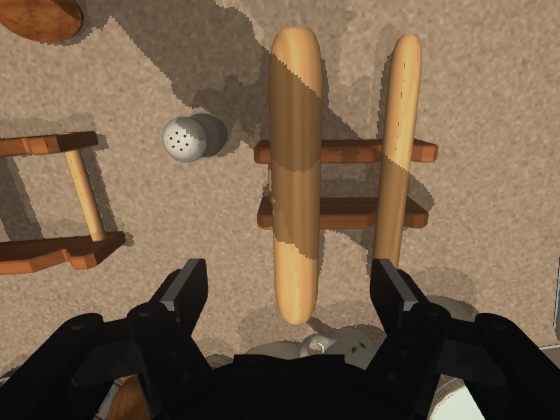

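```bash
python3 - <<'E'
from h import *
W=np.load("W4.npy"); P=W.reshape(-1,3); P=P[~np.isnan(P[:,0])]
P=P[(P[:,0]>.33)&(P[:,0]<.68)]
k=P[(P[:,1]>.24)&(P[:,1]<.33)&(P[:,2]>.075)&(P[:,2]<.1)]; print("lthick",pinfit(k,.02,.073,.08))
k=P[(P[:,1]-(.367-.19*(P[:,0]-.505))>-.02)&(P[:,1]<.43)&(P[:,2]>.055)&(P[:,2]<.075)]; print("lthin",pinfit(k,.012,.056,.08))
k=P[(P[:,1]>.17)&(P[:,1]<.26)&(P[:,2]>.086)&(P[:,0]<.5)]; print("shaker top",k.mean(0),k.min(0),k.max(0))
k=P[(P[:,2]>.058)&(P[:,2]<.0632)&(P[:,1]>.22)&(abs(P[:,0]-.49)<.07)]
lt=(P[:,2]>.0)
# drop pin flanks: thin pin & thick pin bands
a=-.19; nn=np.array([np.sin(-a),np.cos(a)]); 
v=k[:,:2]@nn; print(np.percentile(v,[1,99]))
pv=np.array([.505,.3672])@nn; tv=np.array([.489,.2825])@nn; print(pv,tv)
k2=k[(abs(v-pv)>.014)&(abs(v-tv)>.022)]
o,a,n,out,c=standfit(k2,.030); d=np.array([n[1],-n[0]]); print(len(k2),o,a,"d",o@d,"n",o@n,out)
E
```

```text
lthick (array([0.4878279 , 0.28393306]), np.float64(-0.19051773251701615), np.float64(0.07427648191357093), np.float64(0.23123417477951352), np.float64(0.0003198991271352158))
lthin (array([0.48111769, 0.37235171]), np.float64(-0.18623309893499004), np.float64(0.05708027146503741), np.float64(0.1831306526548413), np.float64(0.0005478529693871701))
shaker top [0.47441707 0.2293803  0.23495336] [0.41534124 0.19624413 0.08601285] [0.49990304 0.25999652 0.27186001]
[0.30203794 0.48668685]
0.45596569709819446 0.36976819606413763
2576 [0.49649041 0.3248861 ] -0.21840672188487648 d 0.41430121844928286 n 0.4247448771979858 [(-1, array([-0.11293708,  0.07431647]), array([-0.03742938, -0.02998394, -0.02195711])), (1, array([-0.0730565 ,  0.07583469]), array([0.02279588, 0.02973461, 0.03737847]))]
```

```bash
python3 -c "
from h import *
go(.488,.2838,.10,-.19)"; python3 -m handwheel '[[6,[0.4,0.25,1],-0.5],[6,[0.4,0.25,2],0],[6,[0,0,2],0],[6,[0,0,1.5],0],[6,[0,0,0.5],0],[6,[0,0,0],0]]'; python3 -c "
from h import *
st();go(.488,.2838,.051,-.19)"
```

```text
shift cm [1.21 0.68 7.16] | 7.3 yaw deg -0.73
time_s: 9.0
position: [0.491, 0.2681, 0.0967]
ee_rot: [0.318, 3.095, -0.034]
force: [-0.6, 0.6, 0.4]
width: 0.7
t 9.0 pos [0.491  0.2681 0.0967] toolx [-0.979  0.203 -0.032] z [ 0.028 -0.025 -0.999] F [-0.6  0.6  0.4] w 0.7 q7 [-0.28  0.64]
shift cm [0.76 1.56 4.52] | 4.8 yaw deg -0.84
```

```bash
python3 -m handwheel '[[7,[0.4,0.7,0],-0.4],[7,[0.3,0.7,0],-0.4],[7,[0,0.1,0],0],[7,[0,0,0],0]]'; python3 -c "
from h import *
st();go(.488,.2838,.051,-.19);print(robot.sense()['qpos'].round(3))"
```

```text
time_s: 9.4
position: [0.4881, 0.2856, 0.0985]
ee_rot: [0.296, 3.094, -0.03]
force: [0.2, -0.3, -1.1]
width: 0.819
t 9.4 pos [0.4881 0.2856 0.0985] toolx [-0.981  0.189 -0.035] z [ 0.031 -0.023 -0.999] F [ 0.2 -0.3 -1.1] w 0.819 q7 [-0.31  0.62]
shift cm [ 0.14 -0.1   4.75] | 4.8 yaw deg -0.02
[-0.311  0.468 -0.37   1.661  0.234  1.041  0.618]
```

```bash
python3 -m handwheel '[[7,[0.1,0,1],0],[7,[0,0.1,1],0],[7,[0,0.1,1],0],[7,[0,0,0],0]]'; python3 -c "
from h import *
st();go(.488,.2838,.051,-.19);print(robot.sense()['qpos'].round(3))"
```

```text
time_s: 9.8
position: [0.4886, 0.2875, 0.0663]
ee_rot: [0.295, 3.093, -0.03]
force: [-0.9, -1.1, -1.0]
width: 0.821
t 9.8 pos [0.4886 0.2875 0.0663] toolx [-0.981  0.189 -0.036] z [ 0.032 -0.022 -0.999] F [-0.9 -1.1 -1. ] w 0.821 q7 [-0.32  0.6 ]
shift cm [ 0.04 -0.35  1.54] | 1.6 yaw deg 0.0
[-0.323  0.507 -0.36   1.69   0.254  0.975  0.598]
```

```bash
python3 -m handwheel '[[7,[0,-0.2,0.8],0],[7,[0,-0.1,0.7],0],[7,[0,0,0],0]]'; python3 -c "
from h import *
st();go(.488,.2838,.051,-.19)"
```

```text
time_s: 10.1
position: [0.4882, 0.2833, 0.0491]
ee_rot: [0.296, 3.095, -0.032]
force: [0.1, 0.2, 0.6]
width: 0.82
t 10.1 pos [0.4882 0.2833 0.0491] toolx [-0.981  0.189 -0.035] z [ 0.031 -0.024 -0.999] F [0.1 0.2 0.6] w 0.82 q7 [-0.32  0.59]
shift cm [ 0.03  0.05 -0.19] | 0.2 yaw deg -0.02
```

```bash
python3 -m handwheel '[[3,[0,0,0],0],[3,[0,0,0],0],[3,[0,0,0],0],[3,[0,0,0],0],[3,[0,0,-0.5],0],[3,[0,0,-1.2],0],[3,[0,0,-1.2],0],[3,[0,0,0],0]]' 60; python3 -c "
from h import *
st()"
```

```text
time_s: 10.9
position: [0.4869, 0.2837, 0.0803]
ee_rot: [0.296, 3.095, -0.033]
force: [0.5, -0.1, -3.1]
width: 0.453
t 10.9 pos [0.4869 0.2837 0.0803] toolx [-0.981  0.189 -0.034] z [ 0.03  -0.024 -0.999] F [ 0.5 -0.1 -3.1] w 0.453 q7 [-0.31  0.61]
```

```bash
python3 -m handwheel '[[3,[0,0,-1.5],0],[3,[0,0,-2],0],[3,[0,-1,-1.5],0],[3,[0,-2,0],0],[3,[0,-2.5,0],0],[3,[0,-2.5,0],0],[3,[0,-2.5,0],0],[3,[0,-2,0],0]]'; python3 -c "
from h import *
st();go(.461,.048,.12,-.12)"
```

```text
time_s: 11.7
position: [0.46, 0.1589, 0.1378]
ee_rot: [0.287, 3.093, -0.029]
force: [1.2, 0.5, -1.5]
width: 0.456
t 11.7 pos [0.46   0.1589 0.1378] toolx [-0.982  0.184 -0.037] z [ 0.033 -0.022 -0.999] F [ 1.2  0.5 -1.5] w 0.456 q7 [-0.09  0.87]
shift cm [ -2.07 -10.86   2.03] | 11.2 yaw deg -3.71
```

```bash
python3 -m handwheel '[[3,[-0.3,-2,0],-1],[3,[-0.4,-2.5,0],-1],[3,[-0.4,-2.5,0],-1],[3,[-0.2,-2,0.2],-0.5],[3,[-0.1,-1,0.3],0],[3,[0,0,0],0]]'; python3 -c "
from h import *
st();go(.461,.048,.09,-.12)"
```

```text
time_s: 12.3
position: [0.455, 0.0456, 0.1371]
ee_rot: [0.203, 3.099, -0.039]
force: [-0.3, 0.1, -3.0]
width: 0.45
t 12.3 pos [0.455  0.0456 0.1371] toolx [-0.991  0.13  -0.037] z [ 0.034 -0.028 -0.999] F [-0.3  0.1 -3. ] w 0.45 q7 [0.1  1.19]
shift cm [-0.39  0.43  4.72] | 4.8 yaw deg -0.58
```

```bash
python3 -m handwheel '[[3,[-0.3,0.4,1],-0.5],[3,[-0.2,0.1,1.2],0],[3,[0,0,1.2],0],[3,[0,0,1],0],[3,[0,0,0],0]]'; python3 -c "
from h import *
st();go(.461,.048,.043,-.12)"
```

```text
time_s: 12.8
position: [0.4624, 0.0553, 0.089]
ee_rot: [0.176, 3.102, -0.033]
force: [0.4, -0.2, -3.0]
width: 0.454
t 12.8 pos [0.4624 0.0553 0.089 ] toolx [-0.993  0.112 -0.036] z [ 0.034 -0.023 -0.999] F [ 0.4 -0.2 -3. ] w 0.454 q7 [0.08 1.16]
shift cm [ 0.22 -0.65  4.61] | 4.7 yaw deg 0.42
```

```bash
python3 -m handwheel '[[3,[0.2,-0.6,0.6],0.4],[3,[0,0,0.8],0],[3,[0,0,0.7],0],[3,[0,0,0],0]]'; python3 -c "
from h import *
st();go(.461,.048,.043,-.12)"
```

```text
time_s: 13.2
position: [0.4604, 0.0498, 0.0661]
ee_rot: [0.184, 3.101, -0.032]
force: [0.2, -0.1, -2.5]
width: 0.451
t 13.2 pos [0.4604 0.0498 0.0661] toolx [-0.992  0.118 -0.036] z [ 0.033 -0.023 -0.999] F [ 0.2 -0.1 -2.5] w 0.451 q7 [0.08 1.15]
shift cm [-0.   -0.12  2.31] | 2.3 yaw deg 0.1
```

```bash
python3 -m handwheel '[[3,[0,-0.15,0.7],0],[3,[0,-0.05,0.7],0],[3,[0,0,0.5],0],[3,[0,0,0],0]]'; python3 -c "
from h import *
st();go(.461,.048,.043,-.12)"
```

```text
time_s: 13.6
position: [0.4615, 0.047, 0.0459]
ee_rot: [0.185, 3.1, -0.032]
force: [-0.9, -1.6, -2.0]
width: 0.453
t 13.6 pos [0.4615 0.047  0.0459] toolx [-0.992  0.118 -0.037] z [ 0.035 -0.023 -0.999] F [-0.9 -1.6 -2. ] w 0.453 q7 [0.08 1.14]
shift cm [0.07 0.1  0.29] | 0.3 yaw deg 0.07
```

```bash
python3 -m handwheel '[[3,[0.05,0.1,0.25],0],[3,[0,0,0],0]]'; python3 -c "
from h import *
st();go(.461,.048,.043,-.12)"
```

```text
time_s: 13.8
position: [0.4618, 0.0476, 0.0436]
ee_rot: [0.185, 3.099, -0.033]
force: [-0.1, -0.6, -2.2]
width: 0.453
t 13.8 pos [0.4618 0.0476 0.0436] toolx [-0.992  0.119 -0.038] z [ 0.036 -0.023 -0.999] F [-0.1 -0.6 -2.2] w 0.453 q7 [0.08 1.13]
shift cm [0.09 0.03 0.06] | 0.1 yaw deg 0.06
```

```bash
python3 -m handwheel '[[3,[0.05,0,0.12],0],[3,[0,0,0],0],[7,[0,0,0],0],[7,[0,0,0],0],[7,[0,0,0],0],[7,[0,0,-1.5],0],[7,[0,0,-2],0],[7,[0,0,-2],0]]'; python3 -c "
from h import *
st()"; python3 -m handwheel '[[7,[0,0,-2],0],[7,[0,0,-2],0],[7,[0,0,0],0]]'; python3 - <<'E'
from h import *
st()
s=snap("wrist"); cv2.imwrite("pics/w5.png",s["pixels"][:,:,::-1])
W=cloud(s); np.save("W5.npy",W); P=W.reshape(-1,3); P=P[~np.isnan(P[:,0])]
B=P[(P[:,0]>.33)&(P[:,0]<.60)&(P[:,1]>.02)&(P[:,1]<.08)&(P[:,2]>.070)&(P[:,2]<.095)]
print(pinfit(B,.02,.067,.05))
B=P[(P[:,0]>.33)&(P[:,0]<.60)&(P[:,1]>-.06)&(P[:,1]<-.01)&(P[:,2]>.074)&(P[:,2]<.095)]
print(pinfit(B,.02,.07,.05))
E
```

```text
time_s: 14.6
position: [0.4587, 0.0499, 0.0982]
ee_rot: [0.184, 3.101, -0.031]
force: [0.3, -0.6, 0.4]
width: 0.818
t 14.6 pos [0.4587 0.0499 0.0982] toolx [-0.992  0.118 -0.036] z [ 0.034 -0.022 -0.999] F [ 0.3 -0.6  0.4] w 0.818 q7 [0.1  1.17]
time_s: 14.9
position: [0.4596, 0.0519, 0.1424]
ee_rot: [0.182, 3.094, -0.029]
force: [0.1, -0.5, 0.4]
width: 0.821
t 14.9 pos [0.4596 0.0519 0.1424] toolx [-0.992  0.117 -0.043] z [ 0.041 -0.021 -0.999] F [ 0.1 -0.5  0.4] w 0.821 q7 [0.1 1.2]
(array([0.46047792, 0.04794405]), np.float64(-0.12057345655820574), np.float64(0.06833881051559379), np.float64(0.22958945142359988), np.float64(0.0003115166586385564))
(array([ 0.44392039, -0.03567719]), np.float64(-0.1210623738219668), np.float64(0.07134356751790584), np.float64(0.12668675541502994), np.float64(0.000348145760385634))
```

View pics/w5.png

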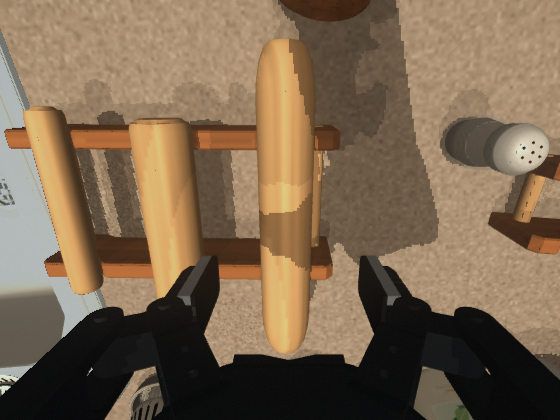

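The view shows the long thick pin at column 285, seated in the wide groove; the spare and narrow grooves still hold the short pins (columns 165 and 62).

```bash
python3 - <<'E'
from h import *
W=np.load("W5.npy"); P=W.reshape(-1,3); P=P[~np.isnan(P[:,0])]
B=P[(P[:,0]>.33)&(P[:,0]<.60)&(P[:,1]>-.155)&(P[:,1]<-.09)&(P[:,2]>.064)&(P[:,2]<.095)]
print(pinfit(B,.012,.062,.05))
go(.438,-.1205,.14,-.12)
E
python3 -m handwheel '[[6,[0,-2,0],0],[6,[0,-2.5,0],0],[6,[0,-2.5,0],0],[6,[0,-2.5,0],0],[6,[0,-2.5,0],0],[6,[0,-2,0],0],[6,[0,-1,0],0],[6,[0,0,0],0]]'; python3 -c "
from h import *
st();go(.438,-.1205,.09,-.12)"
```

```text
(array([ 0.43615833, -0.12033087]), np.float64(-0.12070070199427183), np.float64(0.06305117076910363), np.float64(0.144687255618898), np.float64(0.00041665368399879457))
shift cm [  0.02 -17.33   0.38] | 17.3 yaw deg 0.15
time_s: 15.75
position: [0.435, -0.1005, 0.1342]
ee_rot: [0.176, 3.112, -0.026]
force: [-0.1, 0.6, 0.0]
width: 0.705
t 15.75 pos [ 0.435  -0.1005  0.1342] toolx [-0.993  0.113 -0.026] z [ 0.024 -0.018 -1.   ] F [-0.1  0.6  0. ] w 0.705 q7 [0.35 1.59]
shift cm [-0.41 -1.89  4.46] | 4.9 yaw deg 0.4
```

```bash
python3 -m handwheel '[[6,[-0.2,-1,0.5],0.4],[6,[-0.1,-0.9,1],0],[6,[0,0,1.2],0],[6,[0,0,1.2],0],[6,[0,0,0],0]]'; python3 -c "
from h import *
st();go(.437,-.1205,.042,-.12)"
```

```text
time_s: 16.25
position: [0.4369, -0.1187, 0.0909]
ee_rot: [0.179, 3.114, -0.022]
force: [-0.5, -0.2, -0.4]
width: 0.699
t 16.25 pos [ 0.4369 -0.1187  0.0909] toolx [-0.993  0.115 -0.023] z [ 0.022 -0.015 -1.   ] F [-0.5 -0.2 -0.4] w 0.699 q7 [0.37 1.61]
shift cm [ 0.08 -0.11  4.89] | 4.9 yaw deg 0.29
```

```bash
python3 -m handwheel '[[6,[0,-0.1,1],0.3],[6,[0,0,1],0],[6,[0,0,1],0],[6,[0,0,1],0],[6,[0,0,0.6],0],[6,[0,0,0],0]]'; python3 -c "
from h import *
st();go(.437,-.1205,.042,-.12)"
```

```text
time_s: 16.85
position: [0.4381, -0.1197, 0.0406]
ee_rot: [0.185, 3.114, -0.021]
force: [-0.5, 0.3, 0.5]
width: 0.7
t 16.85 pos [ 0.4381 -0.1197  0.0406] toolx [-0.993  0.118 -0.023] z [ 0.021 -0.015 -1.   ] F [-0.5  0.3  0.5] w 0.7 q7 [0.36 1.59]
shift cm [ 0.1  -0.1  -0.14] | 0.2 yaw deg 0.1
```

```bash
python3 -m handwheel '[[1.5,[0,0,0],0],[1.5,[0,0,0],0],[1.5,[0,0,0],0],[1.5,[0,0,0],0],[1.5,[0,0,-1],0],[1.5,[0,0,-1.5],0],[1.5,[0,0,-2],0],[1.5,[0,0,-2],0]]' 40; python3 - <<'E'
from h import *
st()
W=np.load("W4.npy"); P=W.reshape(-1,3); P=P[~np.isnan(P[:,0])]
a=-.19; n=np.array([np.sin(-a),np.cos(a)]); d=np.array([n[1],-n[0]])
v=P[:,:2]@n; u=P[:,:2]@d
for lo,hi in [(.345,.35),(.395,.405),(.405,.415),(.415,.425),(.425,.435),(.475,.485),(.485,.492)]:
    k=(v>lo)&(v<hi)&(P[:,2]>.057)&(P[:,2]<.064)&(abs(u-.426)<.06)
    if k.sum()<10: continue
    h,e=np.histogram(u[k],bins=np.arange(.37,.49,.004)); print(lo,k.sum(),[(round(e[i]+.002,3),int(h[i])) for i in range(len(h)) if h[i]>5])
k=(P[:,2]>.057)&(P[:,2]<.064)&(abs(abs(u-.426)-.03)<.009)&(v>.3)&(v<.6); print(np.percentile(v[k],[1,2,98,99]))
E
```

```text
time_s: 17.65
position: [0.4353, -0.1182, 0.1081]
ee_rot: [0.185, 3.117, -0.019]
force: [0.8, -0.4, 0.2]
width: 0.268
t 17.65 pos [ 0.4353 -0.1182  0.1081] toolx [-0.993  0.118 -0.02 ] z [ 0.018 -0.013 -1.   ] F [ 0.8 -0.4  0.2] w 0.268 q7 [0.38 1.62]
0.345 195 [(np.float64(0.392), 32), (np.float64(0.396), 29), (np.float64(0.4), 30), (np.float64(0.404), 12), (np.float64(0.452), 29), (np.float64(0.456), 24), (np.float64(0.46), 24), (np.float64(0.464), 11)]
0.395 378 [(np.float64(0.392), 67), (np.float64(0.396), 59), (np.float64(0.4), 53), (np.float64(0.404), 31), (np.float64(0.448), 7), (np.float64(0.452), 55), (np.float64(0.456), 44), (np.float64(0.46), 47), (np.float64(0.464), 13)]
0.405 380 [(np.float64(0.392), 73), (np.float64(0.396), 55), (np.float64(0.4), 53), (np.float64(0.404), 25), (np.float64(0.448), 14), (np.float64(0.452), 51), (np.float64(0.456), 49), (np.float64(0.46), 45), (np.float64(0.464), 15)]
0.415 380 [(np.float64(0.392), 69), (np.float64(0.396), 54), (np.float64(0.4), 56), (np.float64(0.404), 24), (np.float64(0.448), 8), (np.float64(0.452), 60), (np.float64(0.456), 48), (np.float64(0.46), 46), (np.float64(0.464), 15)]
0.425 371 [(np.float64(0.392), 62), (np.float64(0.396), 60), (np.float64(0.4), 54), (np.float64(0.404), 23), (np.float64(0.448), 6), (np.float64(0.452), 58), (np.float64(0.456), 46), (np.float64(0.46), 46), (np.float64(0.464), 16)]
0.475 417 [(np.float64(0.392), 71), (np.float64(0.396), 65), (np.float64(0.4), 59), (np.float64(0.404), 35), (np.float64(0.452), 61), (np.float64(0.456), 53), (np.float64(0.46), 50), (np.float64(0.464), 20)]
0.485 99 [(np.float64(0.392), 17), (np.float64(0.396), 14), (np.float64(0.4), 16), (np.float64(0.452), 17), (np.float64(0.456), 15), (np.float64(0.46), 12)]
[0.33785238 0.33893111 0.48648692 0.48804495]
```

```bash
python3 -m handwheel '[[1.5,[0,0.5,-1.5],0],[1.5,[0,1.5,-1.5],0],[1.5,[0,2.5,0],0],[1.5,[0,2.5,0],0],[1.5,[0,2.5,0],0],[1.5,[0,2.5,0],0],[1.5,[0,2.5,0],0],[1.5,[0,2.5,0],0]]'; python3 -c "
from h import *
st();go(.490,.283,.13,-.19)"
```

```text
time_s: 18.45
position: [0.4603, 0.0538, 0.1488]
ee_rot: [0.197, 3.097, -0.022]
force: [-0.2, 0.2, -1.2]
width: 0.268
t 18.45 pos [0.4603 0.0538 0.1488] toolx [-0.991  0.127 -0.039] z [ 0.037 -0.017 -0.999] F [-0.2  0.2 -1.2] w 0.268 q7 [0.11 1.19]
shift cm [ 0.03 23.13  1.61] | 23.2 yaw deg 3.6
```

```bash
python3 -m handwheel '[[1.5,[0,2.5,0],0.5],[1.5,[0,2.5,0],0.5],[1.5,[0,3,0],0.5],[1.5,[0,3,0],0.5],[1.5,[0,3,0],0.5],[1.5,[0,3,0],0.5],[1.5,[0,2.5,0],0.5],[1.5,[0,2,0],0]]'; python3 -c "
from h import *
st();go(.490,.283,.10,-.19)"
```

```text
time_s: 19.25
position: [0.4941, 0.2784, 0.1543]
ee_rot: [0.292, 3.082, -0.012]
force: [0.3, -0.7, 0.6]
width: 0.266
t 19.25 pos [0.4941 0.2784 0.1543] toolx [-0.981  0.187 -0.046] z [ 0.044 -0.012 -0.999] F [ 0.3 -0.7  0.6] w 0.266 q7 [-0.27  0.66]
shift cm [0.73 0.4  5.4 ] | 5.5 yaw deg 0.08
```

```bash
python3 -m handwheel '[[1.5,[0.4,0.2,0],0],[1.5,[0.2,0.1,1],0],[1.5,[0,0.1,1.2],0],[1.5,[0,0.1,1.2],0],[1.5,[0,0,1],0],[1.5,[0,0,0],0]]'; python3 -c "
from h import *
st();go(.490,.283,.042,-.19)"
```

```text
time_s: 19.85
position: [0.4893, 0.2834, 0.107]
ee_rot: [0.29, 3.084, -0.014]
force: [-0.7, -0.9, -0.9]
width: 0.267
t 19.85 pos [0.4893 0.2834 0.107 ] toolx [-0.982  0.186 -0.045] z [ 0.043 -0.013 -0.999] F [-0.7 -0.9 -0.9] w 0.267 q7 [-0.29  0.62]
shift cm [0.22 0.01 6.49] | 6.5 yaw deg 0.15
```

```bash
python3 -m handwheel '[[1.5,[0,0,1],0.1],[1.5,[0,0,1],0],[1.5,[0,0,1],0],[1.5,[0,0,1],0],[1.5,[0,0,0.5],0],[1.5,[0,0,0],0]]'; python3 -c "
from h import *
st();go(.490,.283,.041,-.19)"
```

```text
time_s: 20.45
position: [0.4918, 0.2809, 0.0572]
ee_rot: [0.297, 3.084, -0.016]
force: [-0.4, -0.3, -0.3]
width: 0.267
t 20.45 pos [0.4918 0.2809 0.0572] toolx [-0.981  0.19  -0.044] z [ 0.042 -0.015 -0.999] F [-0.4 -0.3 -0.3] w 0.267 q7 [-0.3  0.6]
shift cm [0.29 0.18 1.61] | 1.6 yaw deg -0.1
```

```bash
python3 -m handwheel '[[1.5,[0.2,0.2,0.5],0],[1.5,[0.1,0,0.4],0],[1.5,[0,0,0.3],0],[1.5,[0,0,0],0]]'; python3 -c "
from h import *
st();go(.490,.283,.041,-.19)"
```

```text
time_s: 20.85
position: [0.49, 0.2844, 0.0448]
ee_rot: [0.296, 3.083, -0.014]
force: [0.2, 0.2, 0.4]
width: 0.265
t 20.85 pos [0.49   0.2844 0.0448] toolx [-0.981  0.19  -0.045] z [ 0.043 -0.013 -0.999] F [0.2 0.2 0.4] w 0.265 q7 [-0.31  0.58]
shift cm [-0.01 -0.14  0.38] | 0.4 yaw deg -0.07
```

```bash
python3 -m handwheel '[[1.5,[0,-0.12,0.2],0],[1.5,[0,0,0.15],0],[1.5,[0,0,0],0]]'; python3 -c "
from h import *
st();go(.490,.283,.041,-.19)"
```

```text
time_s: 21.15
position: [0.4903, 0.2835, 0.0418]
ee_rot: [0.296, 3.082, -0.013]
force: [-1.2, -0.0, 0.2]
width: 0.268
t 21.15 pos [0.4903 0.2835 0.0418] toolx [-0.981  0.19  -0.046] z [ 0.044 -0.013 -0.999] F [-1.2 -0.   0.2] w 0.268 q7 [-0.31  0.58]
shift cm [ 0.03 -0.05  0.08] | 0.1 yaw deg -0.07
```

```bash
python3 -m handwheel '[[1.5,[0,0,0.1],0],[1.5,[0,0,0],0],[6,[0,0,0],0],[6,[0,0,0],0],[6,[0,0,0],0],[6,[0,0,-1.5],0],[6,[0,0,-2],0],[6,[0,0,-2],0]]'; python3 -m handwheel '[[7,[0,0,-2],0],[7,[0,0,-2],0],[7,[0,0,-2],0],[7,[0,0,0],0]]'; python3 - <<'E'
from h import *
st()
s=snap("wrist"); cv2.imwrite("pics/w6.png",s["pixels"][:,:,::-1])
W=cloud(s); np.save("W6.npy",W); P=W.reshape(-1,3); P=P[~np.isnan(P[:,0])]
B=P[(P[:,0]>.33)&(P[:,0]<.60)&(P[:,1]>.25)&(P[:,1]<.32)&(P[:,2]>.064)&(P[:,2]<.095)]
print(pinfit(B,.012,.062,.05))
P=P[(P[:,0]>.33)&(P[:,0]<.68)]
k=P[(P[:,1]-(.367-.19*(P[:,0]-.505))>-.02)&(P[:,1]<.43)&(P[:,2]>.055)&(P[:,2]<.075)]; print("lthin",pinfit(k,.012,.056,.08))
E
```

```text
time_s: 21.95
position: [0.4863, 0.2828, 0.0964]
ee_rot: [0.296, 3.086, -0.018]
force: [-0.4, -0.2, -0.3]
width: 0.703
time_s: 22.35
position: [0.4858, 0.2862, 0.1665]
ee_rot: [0.294, 3.078, -0.007]
force: [-0.0, 0.7, -1.0]
width: 0.818
t 22.35 pos [0.4858 0.2862 0.1665] toolx [-0.981  0.189 -0.05 ] z [ 0.049 -0.009 -0.999] F [-0.   0.7 -1. ] w 0.818 q7 [-0.28  0.64]
(array([0.48802123, 0.28391211]), np.float64(-0.19024872320241062), np.float64(0.06307163126818893), np.float64(0.14489597884314587), np.float64(0.00031928057571496346))
lthin (array([0.47595491, 0.37336642]), np.float64(-0.18657019051617008), np.float64(0.057021021608170366), np.float64(0.17258036711694202), np.float64(0.0005601062070755853))
```

View pics/w6.png

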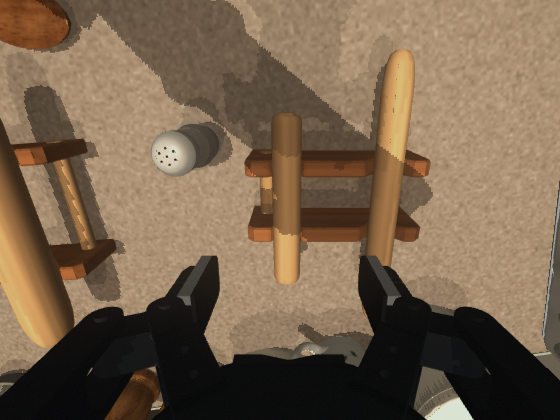

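The view shows the thin short pin seated at column 287, centred between the rails; the shaker at (175,152) is undisturbed. Next is the long thin pin (column 392).

```bash
python3 -c "
from h import *
go(.5053,.3666,.13,-.19)"; python3 -m handwheel '[[6,[0,1.5,0],0],[6,[0,2.5,0],0],[6,[0,2.5,0],0],[6,[0,1.2,0.5],0],[6,[0,0.2,1],0],[6,[0,0,1],0],[6,[0,0,0],0]]'; python3 - <<'E'
from h import *
st();go(.5053,.3666,.036,-.19)
s=snap("wrist"); cv2.imwrite("pics/w7.png",s["pixels"][:,:,::-1])
W=cloud(s); P=W.reshape(-1,3); P=P[~np.isnan(P[:,0])]; P=P[(P[:,0]>.33)&(P[:,0]<.68)]
k=P[(P[:,1]-(.367-.19*(P[:,0]-.505))>-.02)&(P[:,1]<.43)&(P[:,2]>.058)&(P[:,2]<.075)]; print("lthin",pinfit(k,.012,.056,.08))
E
```

```text
shift cm [-0.28  8.35  3.49] | 9.1 yaw deg -0.03
time_s: 23.1
position: [0.4994, 0.3583, 0.1321]
ee_rot: [0.301, 3.086, -0.028]
force: [0.2, -0.3, -0.3]
width: 0.707
t 23.1 pos [0.4994 0.3583 0.1321] toolx [-0.98   0.192 -0.042] z [ 0.039 -0.022 -0.999] F [ 0.2 -0.3 -0.3] w 0.707 q7 [-0.41  0.52]
shift cm [-0.01  1.06  9.61] | 9.7 yaw deg -0.22
lthin (array([0.50516676, 0.36757152]), np.float64(-0.18907049349744287), np.float64(0.057094189020261706), np.float64(0.23212183893085908), np.float64(0.0004138624675990247))
```

View pics/w7.png

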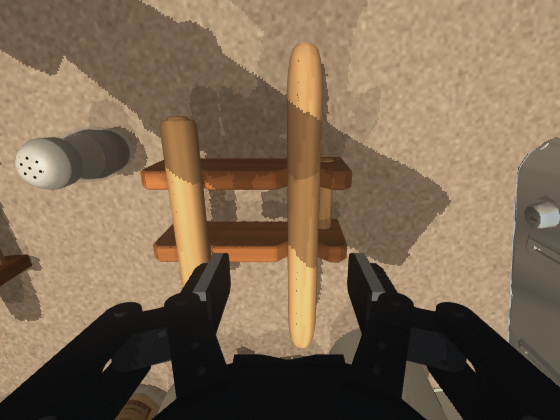

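```bash
python3 -m handwheel '[[6,[0,0.6,0],-0.2],[6,[0,0.5,0.8],0],[6,[0,0,1],0],[6,[0,0,1],0],[6,[0,0,1],0],[6,[0,0,0],0]]'; python3 -c "
from h import *
st();go(.5052,.3672,.036,-.19)"
```

```text
time_s: 23.75
position: [0.5047, 0.3665, 0.0919]
ee_rot: [0.3, 3.084, -0.029]
force: [0.5, -0.5, -0.2]
width: 0.7
t 23.75 pos [0.5047 0.3665 0.0919] toolx [-0.98   0.192 -0.044] z [ 0.04  -0.023 -0.999] F [ 0.5 -0.5 -0.2] w 0.7 q7 [-0.43  0.5 ]
shift cm [0.21 0.16 5.58] | 5.6 yaw deg -0.21
```

```bash
python3 -m handwheel '[[6,[0.2,0.1,1],-0.2],[6,[0,0,1],0],[6,[0,0,1],0],[6,[0,0,1],0],[6,[0,0,1],0],[6,[0,0,0],0]]'; python3 -c "
from h import *
st();go(.5052,.3672,.036,-.19)"
```

```text
time_s: 24.35
position: [0.5047, 0.3662, 0.0367]
ee_rot: [0.295, 3.086, -0.031]
force: [-0.5, 0.1, -1.2]
width: 0.697
t 24.35 pos [0.5047 0.3662 0.0367] toolx [-0.981  0.189 -0.043] z [ 0.04  -0.024 -0.999] F [-0.5  0.1 -1.2] w 0.697 q7 [-0.44  0.48]
shift cm [-0.03  0.11  0.07] | 0.1 yaw deg 0.0
```

```bash
python3 -m handwheel '[[1.5,[0,0.1,0],0],[1.5,[0,0,0],0],[1.5,[0,0,0],0],[1.5,[0,0,0],0],[1.5,[0,0,-1],0],[1.5,[0,0,-1.5],0],[1.5,[0,0,-2],0],[1.5,[0,0,-2],0]]' 45; python3 -m handwheel '[[1.5,[0,0,-2],0],[1.5,[0,-0.5,-2],0],[1.5,[0,-1.5,-0.5],0],[1.5,[0,-2.5,0],0],[1.5,[0,-2.5,0],0],[1.5,[0,-3,0],0],[1.5,[0,-3,0],0],[1.5,[0,-3,0],0]]'; python3 -c "
from h import *
st();go(.4407,-.1206,.14,-.12)"
```

```text
time_s: 25.15
position: [0.5013, 0.3681, 0.1047]
ee_rot: [0.295, 3.088, -0.034]
force: [-0.8, 0.3, -0.6]
width: 0.265
time_s: 25.95
position: [0.4686, 0.2125, 0.1638]
ee_rot: [0.281, 3.077, -0.011]
force: [-0.4, -0.6, -0.8]
width: 0.266
t 25.95 pos [0.4686 0.2125 0.1638] toolx [-0.982  0.181 -0.052] z [ 0.051 -0.012 -0.999] F [-0.4 -0.6 -0.8] w 0.266 q7 [-0.16  0.78]
shift cm [ -3.16 -33.26   2.62] | 33.5 yaw deg -3.55
```

```bash
python3 -m handwheel '[[1.5,[-0.2,-3,0],-0.7],[1.5,[-0.2,-3,0],-0.7],[1.5,[-0.2,-3,0],-0.7],[1.5,[-0.2,-3,0],-0.7],[1.5,[-0.2,-3,0],-0.7],[1.5,[-0.2,-3,0],0],[1.5,[-0.2,-3,0],0],[1.5,[-0.1,-2,0],0]]'; python3 -c "
from h import *
st();go(.4407,-.1206,.14,-.12)"
```

```text
time_s: 26.75
position: [0.4408, -0.0353, 0.1676]
ee_rot: [0.194, 3.083, -0.023]
force: [-0.9, -0.5, -1.4]
width: 0.265
t 26.75 pos [ 0.4408 -0.0353  0.1676] toolx [-0.991  0.125 -0.053] z [ 0.051 -0.018 -0.999] F [-0.9 -0.5 -1.4] w 0.265 q7 [0.25 1.43]
shift cm [-0.91 -8.43  2.91] | 9.0 yaw deg -0.31
```

```bash
python3 -m handwheel '[[1.5,[-0.3,-2,0],-0.3],[1.5,[-0.3,-2,0],0],[1.5,[-0.3,-2,0],0],[1.5,[0,-1.5,0.5],0],[1.5,[0,-0.5,1],0],[1.5,[0,-0.2,1],0],[1.5,[0,0,1],0],[1.5,[0,0,0],0]]'; python3 -c "
from h import *
st();go(.4407,-.1206,.0427,-.12)"
```

```text
time_s: 27.55
position: [0.4335, -0.1272, 0.1326]
ee_rot: [0.203, 3.083, -0.027]
force: [0.7, -0.5, -0.8]
width: 0.271
t 27.55 pos [ 0.4335 -0.1272  0.1326] toolx [-0.99   0.13  -0.052] z [ 0.05  -0.021 -0.999] F [ 0.7 -0.5 -0.8] w 0.271 q7 [0.38 1.64]
shift cm [-0.16  0.87  9.  ] | 9.0 yaw deg -0.63
```

```bash
python3 -m handwheel '[[1.5,[-0.3,0.4,1],-0.6],[1.5,[0,0.2,1],0],[1.5,[0,0,1],0],[1.5,[0,0,1],0],[1.5,[0,0,1],0],[1.5,[0,0,0],0]]'; python3 -c "
from h import *
st();go(.4407,-.1206,.0427,-.12)"
```

```text
time_s: 28.15
position: [0.4406, -0.1187, 0.0776]
ee_rot: [0.176, 3.086, -0.025]
force: [-0.7, -0.5, -0.1]
width: 0.264
t 28.15 pos [ 0.4406 -0.1187  0.0776] toolx [-0.992  0.113 -0.051] z [ 0.049 -0.019 -0.999] F [-0.7 -0.5 -0.1] w 0.264 q7 [0.36 1.62]
shift cm [ 0.14 -0.14  3.49] | 3.5 yaw deg 0.38
```

```bash
python3 -m handwheel '[[1.5,[0.1,-0.15,0.8],0.4],[1.5,[0,0,0.8],0],[1.5,[0,0,0.4],0],[1.5,[0,0,0],0]]'; python3 -c "
from h import *
st();go(.4407,-.1206,.0427,-.12)"
```

```text
time_s: 28.55
position: [0.4407, -0.1212, 0.056]
ee_rot: [0.189, 3.085, -0.025]
force: [0.0, -0.3, -0.5]
width: 0.264
t 28.55 pos [ 0.4407 -0.1212  0.056 ] toolx [-0.991  0.122 -0.052] z [ 0.05  -0.019 -0.999] F [ 0.  -0.3 -0.5] w 0.264 q7 [0.36 1.61]
shift cm [0.07 0.08 1.33] | 1.3 yaw deg -0.12
```

```bash
python3 -m handwheel '[[1.5,[0.05,0.05,0.6],0],[1.5,[0.02,0,0.4],0],[1.5,[0,0,0.2],0],[1.5,[0,0,0],0]]'; python3 -c "
from h import *
st();go(.4407,-.1206,.0427,-.12)"
```

```text
time_s: 28.95
position: [0.4413, -0.1211, 0.0435]
ee_rot: [0.189, 3.083, -0.026]
force: [-0.1, 0.1, -0.9]
width: 0.27
t 28.95 pos [ 0.4413 -0.1211  0.0435] toolx [-0.991  0.122 -0.053] z [ 0.051 -0.02  -0.998] F [-0.1  0.1 -0.9] w 0.27 q7 [0.35 1.6 ]
shift cm [0.07 0.04 0.08] | 0.1 yaw deg -0.12
```

```bash
python3 -m handwheel '[[1.5,[0.05,0.03,0.1],0],[1.5,[0,0,0],0],[6,[0,0,0],0],[6,[0,0,0],0],[6,[0,0,0],0],[6,[0,0,-1.5],0],[6,[0,0,-2],0],[6,[0,0,-2],0]]'; python3 -m handwheel '[[7,[0,0,-2],0],[7,[0,0,-2],0],[7,[0,0,-1],0],[7,[0,0,0],0]]'; python3 - <<'E'
from h import *
st()
s=snap("wrist"); cv2.imwrite("pics/w8.png",s["pixels"][:,:,::-1])
W=cloud(s); np.save("W8.npy",W); P=W.reshape(-1,3); P=P[~np.isnan(P[:,0])]
P=P[(P[:,0]>.30)&(P[:,0]<.62)]
B=P[(P[:,1]>-.155)&(P[:,1]<-.09)&(P[:,2]>.064)&(P[:,2]<.095)]
print(pinfit(B,.012,.062,.05))
B=P[(P[:,1]>-.06)&(P[:,1]<-.01)&(P[:,2]>.074)&(P[:,2]<.095)]
print(pinfit(B,.02,.07,.05)); go(.452,-.0365,.13,-.12)
E
```

```text
time_s: 29.75
position: [0.436, -0.1189, 0.0969]
ee_rot: [0.189, 3.089, -0.023]
force: [0.6, -0.7, -0.0]
width: 0.701
time_s: 30.15
position: [0.4352, -0.1179, 0.1511]
ee_rot: [0.188, 3.083, -0.024]
force: [-0.4, 0.5, -0.0]
width: 0.82
t 30.15 pos [ 0.4352 -0.1179  0.1511] toolx [-0.991  0.121 -0.053] z [ 0.051 -0.019 -0.999] F [-0.4  0.5 -0. ] w 0.82 q7 [0.37 1.64]
(array([ 0.44038091, -0.1208645 ]), np.float64(-0.12052912808688053), np.float64(0.06307974552861446), np.float64(0.23056248937947138), np.float64(0.0003237952382620056))
(array([ 0.44170272, -0.03538508]), np.float64(-0.12040797664942339), np.float64(0.07136993615987201), np.float64(0.12253726550364012), np.float64(0.0003390884107341875))
shift cm [-0.62  8.3   1.97] | 8.6 yaw deg -0.09
```

View pics/w8.png

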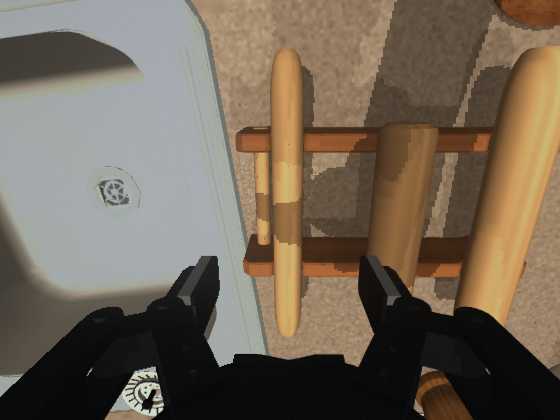

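The long thin pin is seated in the narrow groove (column 287); the parked short thick pin is at column 402.

```bash
python3 -m handwheel '[[6,[-0.1,1.5,0],0],[6,[-0.2,2.5,0],0],[6,[-0.2,2.2,0],0],[6,[-0.1,1.5,0],0],[6,[0,0.4,0],0],[6,[0,0,0],0]]'; python3 - <<'E'
from h import *
st();go(.452,-.0365,.047,-.12)
s=snap("wrist"); cv2.imwrite("pics/w9.png",s["pixels"][:,:,::-1])
P=cloud(s).reshape(-1,3); P=P[~np.isnan(P[:,0])]
B=P[(P[:,0]>.30)&(P[:,0]<.62)&(P[:,1]>-.06)&(P[:,1]<-.01)&(P[:,2]>.074)&(P[:,2]<.095)]
print(pinfit(B,.02,.07,.05))
E
```

```text
time_s: 30.8
position: [0.4463, -0.0365, 0.1423]
ee_rot: [0.194, 3.098, -0.023]
force: [0.7, 0.1, -0.2]
width: 0.704
t 30.8 pos [ 0.4463 -0.0365  0.1423] toolx [-0.991  0.124 -0.039] z [ 0.037 -0.017 -0.999] F [ 0.7  0.1 -0.2] w 0.704 q7 [0.24 1.42]
shift cm [-0.19  0.19  9.54] | 9.5 yaw deg -0.27
(array([ 0.45311342, -0.03678644]), np.float64(-0.12033389323140109), np.float64(0.07134690748103444), np.float64(0.14518693056221685), np.float64(0.00030920504616857927))
```

```bash
python3 -m handwheel '[[6.5,[-0.1,0,1],-0.2],[6.5,[0,0,1],0],[6.5,[0,0,1],0],[6.5,[0,0,1],0],[6.5,[0,0,0.5],0],[6.5,[0,0,0],0]]'; python3 -c "
from h import *
st();go(.452,-.0365,.047,-.12)"
```

```text
time_s: 31.45
position: [0.4469, -0.0422, 0.0915]
ee_rot: [0.2, 3.102, -0.026]
force: [-0.4, 0.5, 0.5]
width: 0.766
t 31.45 pos [ 0.4469 -0.0422  0.0915] toolx [-0.991  0.128 -0.034] z [ 0.032 -0.019 -0.999] F [-0.4  0.5  0.5] w 0.766 q7 [0.24 1.4 ]
shift cm [-0.28  0.69  4.45] | 4.5 yaw deg -0.49
```

```bash
python3 -m handwheel '[[6.5,[-0.2,0.4,0],-0.5],[6.5,[0,0.3,0],0],[6.5,[0,0,0.8],0],[6.5,[0,0,0.8],0],[6.5,[0,0,0],0]]'; python3 -c "
from h import *
st();go(.452,-.0365,.047,-.12)"
```

```text
time_s: 31.95
position: [0.4519, -0.0347, 0.0751]
ee_rot: [0.184, 3.1, -0.026]
force: [0.2, 0.1, -0.7]
width: 0.756
t 31.95 pos [ 0.4519 -0.0347  0.0751] toolx [-0.992  0.118 -0.037] z [ 0.035 -0.019 -0.999] F [ 0.2  0.1 -0.7] w 0.756 q7 [0.22 1.38]
shift cm [ 0.07 -0.13  2.81] | 2.8 yaw deg 0.1
```

```bash
python3 -m handwheel '[[6.5,[0,-0.15,0.9],0],[6.5,[0,0,0.9],0],[6.5,[0,0,0.8],0],[6.5,[0,0,0],0]]'; python3 -c "
from h import *
st();go(.452,-.0365,.047,-.12)"
```

```text
time_s: 32.35
position: [0.4522, -0.0372, 0.0464]
ee_rot: [0.185, 3.101, -0.026]
force: [-0.4, -0.1, 0.1]
width: 0.756
t 32.35 pos [ 0.4522 -0.0372  0.0464] toolx [-0.992  0.118 -0.036] z [ 0.034 -0.019 -0.999] F [-0.4 -0.1  0.1] w 0.756 q7 [0.22 1.37]
shift cm [ 0.02  0.07 -0.06] | 0.1 yaw deg 0.08
```

```bash
python3 -m handwheel '[[3,[0,0,0],0],[3,[0,0,0],0],[3,[0,0,0],0],[3,[0,0,0],0],[3,[0,0,-1],0],[3,[0,0,-1.5],0],[3,[0,0,-2],0],[3,[0,0,-2],0]]' 50; python3 -m handwheel '[[3,[0,0,-2],0],[3,[0,0.5,-1],0],[3,[0,1.5,0],0],[3,[0,2.5,0],0],[3,[0,2.5,0],0],[3,[0,3,0],0],[3,[0,3,0],0],[3,[0,3,0],0]]'; python3 -c "
from h import *
st();go(.5053,.3666,.14,-.19)"
```

```text
time_s: 33.15
position: [0.4471, -0.0356, 0.1125]
ee_rot: [0.185, 3.108, -0.026]
force: [-0.3, -0.5, -1.1]
width: 0.456
time_s: 33.95
position: [0.4687, 0.1246, 0.1477]
ee_rot: [0.203, 3.096, -0.03]
force: [0.6, -0.4, -0.8]
width: 0.458
t 33.95 pos [0.4687 0.1246 0.1477] toolx [-0.991  0.13  -0.04 ] z [ 0.038 -0.022 -0.999] F [ 0.6 -0.4 -0.8] w 0.458 q7 [-0.02  1.01]
shift cm [-0.44 24.48  0.38] | 24.5 yaw deg 3.39
```

```bash
python3 -m handwheel '[[3,[0,3,0],0.7],[3,[0,3,0],0.7],[3,[0,3,0],0.7],[3,[0,3,0],0.7],[3,[0,3,0],0.6],[3,[0,3,0],0],[3,[0,3,0],0],[3,[0,2,0],0]]'; python3 -c "
from h import *
st();go(.5053,.3666,.10,-.19)"
```

```text
time_s: 34.75
position: [0.5037, 0.3651, 0.1436]
ee_rot: [0.294, 3.092, -0.027]
force: [0.1, 0.7, -1.8]
width: 0.457
t 34.75 pos [0.5037 0.3651 0.1436] toolx [-0.982  0.188 -0.037] z [ 0.034 -0.021 -0.999] F [ 0.1  0.7 -1.8] w 0.457 q7 [-0.42  0.53]
shift cm [0.04 0.24 4.36] | 4.4 yaw deg 0.06
```

```bash
python3 -m handwheel '[[3,[0,0.2,1],0],[3,[0,0,1],0],[3,[0,0,1],0],[3,[0,0,1],0],[3,[0,0,1],0],[3,[0,0,0],0]]'; python3 -c "
from h import *
st();go(.5053,.3666,.0434,-.19)"
```

```text
time_s: 35.35
position: [0.5034, 0.3632, 0.0868]
ee_rot: [0.294, 3.097, -0.036]
force: [-0.1, -0.3, -1.5]
width: 0.453
t 35.35 pos [0.5034 0.3632 0.0868] toolx [-0.982  0.187 -0.033] z [ 0.029 -0.026 -0.999] F [-0.1 -0.3 -1.5] w 0.453 q7 [-0.43  0.51]
shift cm [0.02 0.46 4.33] | 4.4 yaw deg 0.07
```

```bash
python3 -m handwheel '[[3,[0,0.4,0.8],0],[3,[0,0.1,0.9],0],[3,[0,0,0.8],0],[3,[0,0,0],0]]'; python3 -c "
from h import *
st();go(.5053,.3666,.0434,-.19)"
```

```text
time_s: 35.75
position: [0.5061, 0.3667, 0.0599]
ee_rot: [0.297, 3.095, -0.036]
force: [-0.0, -0.7, -1.5]
width: 0.453
t 35.75 pos [0.5061 0.3667 0.0599] toolx [-0.981  0.19  -0.034] z [ 0.03  -0.026 -0.999] F [-0.  -0.7 -1.5] w 0.453 q7 [-0.44  0.5 ]
shift cm [0.13 0.01 1.65] | 1.7 yaw deg -0.04
```

```bash
python3 -m handwheel '[[3,[0.1,0,0.7],0],[3,[0,0,0.5],0],[3,[0,0,0.3],0],[3,[0,0,0],0]]'; python3 -c "
from h import *
st();go(.5053,.3666,.0434,-.19)"
```

```text
time_s: 36.15
position: [0.5057, 0.367, 0.0439]
ee_rot: [0.296, 3.095, -0.035]
force: [-0.5, -0.4, -1.9]
width: 0.457
t 36.15 pos [0.5057 0.367  0.0439] toolx [-0.981  0.189 -0.034] z [ 0.03  -0.025 -0.999] F [-0.5 -0.4 -1.9] w 0.457 q7 [-0.44  0.49]
shift cm [ 0.03 -0.05  0.05] | 0.1 yaw deg -0.02
```

```bash
python3 -m handwheel '[[3,[0.03,0,0.1],0],[3,[0,0,0],0],[6.5,[0,0,0],0],[6.5,[0,0,0],0],[6.5,[0,0,0],0],[6.5,[0,0,-1.5],0],[6.5,[0,0,-2],0],[6.5,[0,0,-2],0]]'; python3 -m handwheel '[[7,[0,0,-2],0],[7,[0,0,-2],0],[7,[0,0,-2],0],[7,[0,0,0],0]]'; python3 - <<'E'
from h import *
st()
s=snap("wrist"); cv2.imwrite("pics/w10.png",s["pixels"][:,:,::-1])
P=cloud(s).reshape(-1,3); P=P[~np.isnan(P[:,0])]; P=P[(P[:,0]>.33)&(P[:,0]<.68)]
v=P[:,:2]@np.array([.1889,.982])
for nm,vv,r,z in (("thick",.4555,.02,.067),("thin",.3705,.012,.062)):
    k=P[(abs(v-vv)<r+.005)&(P[:,2]>z+.002)&(P[:,2]<z+r+.005)]; c,a,zz,L,e=pinfit(k,r,z,.05)
    print(nm,c,a,zz,L,"d",c@[.982,-.1889],"n",c@[.1889,.982])
s=snap("side"); cv2.imwrite("pics/s10.png",s["pixels"][:,:,::-1])
E
```

```text
time_s: 36.95
position: [0.503, 0.3678, 0.0999]
ee_rot: [0.296, 3.097, -0.038]
force: [-0.0, -0.3, 0.9]
width: 0.762
time_s: 37.35
position: [0.5029, 0.3726, 0.1711]
ee_rot: [0.294, 3.089, -0.023]
force: [-0.3, 1.2, 0.5]
width: 0.821
t 37.35 pos [0.5029 0.3726 0.1711] toolx [-0.981  0.188 -0.04 ] z [ 0.037 -0.019 -0.999] F [-0.3  1.2  0.5] w 0.821 q7 [-0.43  0.53]
thick [0.50756387 0.36677424] -0.19116525769629095 0.06832941440397242 0.14524501664679246 d 0.42914406755010104 n 0.4560511224633082
thin [0.48119636 0.28523585] -0.19062812039663873 0.06303327734140467 0.13137505468424132 d 0.41865377117911384 n 0.3709995988225463
```

View pics/w10.png

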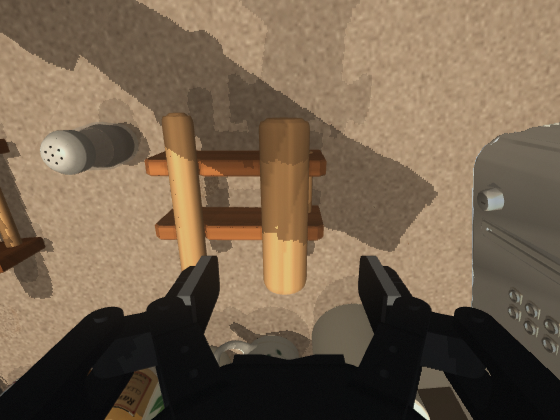

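View pics/s10.png

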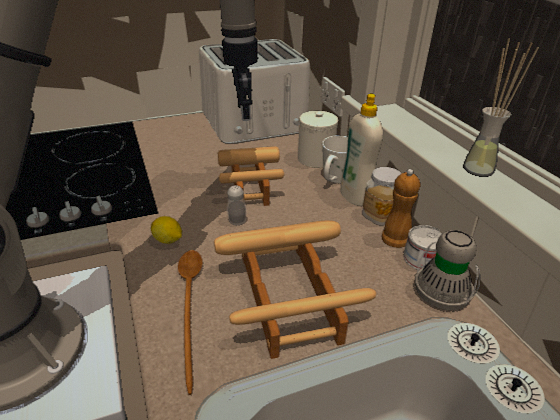

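The wrist view shows the short thick pin (column 285) and short thin pin (column 185) in the small stand. The side view shows both long pins in the big stand with the spare groove empty, and the shaker still at (236,205). I'll check the numbers once with the side camera, then hand in.

```bash
python3 - <<'E'
from h import *
s=snap("side"); P=cloud(s).reshape(-1,3); P=P[~np.isnan(P[:,0])]; P=P[(P[:,0]>.3)&(P[:,0]<.68)]
W0=np.load("W_side.npy").reshape(-1,3)
def sh(P):
    k=P[(abs(P[:,0]-.42)<.035)&(abs(P[:,1]-.205)<.035)&(P[:,2]>.02)&(P[:,2]<.1)]; return np.median(k,0).round(4),len(k)
print("shaker before/after",sh(W0),sh(P))
for nm,a,d0,n0,r,z in (("Lthick",.12,.452,.103,.02,.067),("Lthin",.12,.452,-.067,.012,.062),("Sthick",.19,.427,.4555,.02,.067),("Sthin",.19,.427,.3705,.012,.062)):
    d=np.array([np.cos(a),-np.sin(a)]);n=np.array([np.sin(a),np.cos(a)])
    v=P[:,:2]@n;u=P[:,:2]@d
    k=P[(abs(v-n0)<r+.005)&(abs(u-d0)<.14)&(P[:,2]>z+.002)&(P[:,2]<z+r+.005)]; c,aa,zz,L,e=pinfit(k,r,z,.05)
    print(nm,"ang",aa.round(3),"z",zz.round(4),"L",L.round(3),"d-err mm",((c@d-d0)*1e3).round(1),"n-err",((c@n-n0)*1e3).round(1))
st(); robot.finish_job()
E
```

```text
shaker before/after (array([0.4246, 0.1956, 0.0566]), 555) (array([0.4244, 0.1956, 0.0565]), 559)
Lthick ang -0.119 z 0.0684 L 0.235 d-err mm 0.9 n-err 0.2
Lthin ang -0.122 z 0.0629 L 0.234 d-err mm 0.3 n-err 0.2
Sthick ang -0.19 z 0.0689 L 0.148 d-err mm 3.1 n-err 0.9
Sthin ang -0.195 z 0.0634 L 0.146 d-err mm -1.5 n-err 0.6
t 37.5 pos [0.5011 0.3702 0.1661] toolx [-0.982  0.188 -0.035] z [ 0.031 -0.025 -0.999] F [-0.6  0.1 -0.4] w 0.82 q7 [-0.43  0.53]
the job is handed in; nothing more can be done
```

The swap is done and handed in at 37.5 s. The long pins lie in the big stand and the short pins in the small one, thick pins in the wide left grooves and thin pins in the narrow right ones. I parked the short thick pin in the middle groove partway through, and that groove is now empty.

- **Seating:** in the last side-camera check all four pins were within 1 mm of their groove lines. Their heights read 1 to 2 mm above nominal, which matches the camera's own offset on the worktop (about 1.3 mm).
- **Centring:** three pins are within about 1.5 mm of the middle of their stand. The short thick pin reads 2 to 3 mm off (2.1 mm by the wrist camera, 3.1 mm by the side camera). I left it there.
- **Salt shaker:** it has not moved, to within 0.2 mm.
- **Corrected along the way:** the first grasp drifted about 2 cm along the pin on a fast descent, so I opened the gripper and took it again. A tool tilt of 2 to 3° stayed for the whole job, with no visible effect on the pins.

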